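# Make up a spot-test kit and a solids-sampling kit from the stock tray

## Task

Make up the two field kits from the stock in the green tray: in the spot-test kit (black strip bed, little cup) stand the amber dropper bottle in the well, lay the strip booklets flat in the bed and the bulb pipette in the two rests above them, bulb in the wide notch. In the solids kit (steel tin) stand the amber bottle with the flat stopper in the well and lay the spatula in the two rests, either way round. Do not drop or tip the bottles, and leave the clear bottle and the loose glass stopper in the stock where they are.

Things in the scene. Friction and masses are not known exactly. Their poses are not given: they have to be found in the camera images.
- spot_kit: White kit tray, fixed, 256 x 156 mm (x, y), floor z 6; origin under its centre, x points away from the robot. Bottle well: 60 mm bore, rim z 33, bottom = floor, centre x 75 y -36. Black bed 68 x 64 mm, floor z 8, lips at corners only, to z 15, centre x -12 y 30. Pipette lies home with origin x -16 y 30 z 27, its +y along tray +x; notch 36 mm at x -92, 24 mm at x 62. Small cup fixed at x -65 y -38.
- solids_kit: White kit tray, fixed, 256 x 156 mm (x, y), floor z 6; origin under its centre, x points away from the robot. Bottle well: 60 mm bore, rim z 33, bottom = floor, centre x 75 y -36. Spatula rests at x -70 and 45, y 32: notch 26 mm wide, floor z 30, cheeks to z 49; spatula lies home along x with origin x -12 y 32 z 30. Steel tin, 70 mm wide, 33 high, fixed at x -62 y -36.
- dropper_bottle: Amber glass bottle with a red dropper teat, 43 mm in diameter, 98 mm high; straight body up to z 60. Origin at the centre of its underside, z up. Starts in the stock tray, among the bottles at its far end, on the tray floor (2 mm above the bench). 70 g.
- stopper_bottle: Amber glass bottle with a wide flat stopper, 43 mm in diameter, 94 mm high; straight body up to z 60. Origin at the centre of its underside, z up. Starts in the stock tray, among the bottles at its far end, on the tray floor (2 mm above the bench). 80 g.
- strip_booklets: Flat pile of test-strip booklets, one piece, 48 mm (its x) by 53 mm (its y), 9 mm high; grasp across x through the origin (centre of its underside). Starts in the middle of the stock tray, left or right, on its floor (2 mm above the bench), its y roughly towards or away from the robot, tall bottles behind it. 16 g.
- bulb_pipette: Glass pipette, white rubber bulb, 213 mm long along its y, axis at z 12.5. Bulb, 25 mm thick, y -106 to -46; stem, 11 mm thick, to y +106. Origin mid-length at the underside. Balances at y -41; take the stem at y -25. Starts near the robot in the stock tray, lying across on its floor (2 mm above the bench), tip dipped 0.05 rad, bulb to the robot's right. 24 g.
- spatula: Steel spatula, 174 mm long along its y, 12 mm wide: black handle, 9 mm high, is the +y half, blade the -y half. Origin mid-length at the underside. Balances at y +25, take the handle there. Starts near the robot in the stock tray, lying flat across it on its floor (2 mm above the bench). 45 g.
- clear_bottle: Clear glass bottle with a flat stopper, 44 mm in diameter, 98 mm high, in the stock tray in line with the amber bottles. Belongs to no kit: leave it. Origin at the centre of its underside.
- loose_stopper: Spare clear glass stopper standing on its head, 39 mm in diameter, 22 mm high, in the stock tray beside the booklets. Belongs to no kit: leave it. Origin at the centre of its underside.
Things that resemble listed ones, but are neither listed nor needed, are in the scene too. Leave any blue, purple or turquoise look-alike of the stopper_bottle alone.

How it is judged:
At the end, for the whole second after the job is handed in: Amber bottles upright on the bottom of their wells; booklets flat in the bed (12 mm, 4 mm in height); pipette home in its rests, bulb in the wide notch (20 mm along, 9 across), spatula home in its rests (25 mm along, 10 across), both 5 mm in height, 0.12 rad; all at rest (x of dropper_bottle in the frame of spot_kit between 0.064 and 0.086 m and y of dropper_bottle in the frame of spot_kit between -0.047 and -0.025 m and z of dropper_bottle in the frame of spot_kit between 0.002 and 0.01 m and angle between each of dropper_bottle, stopper_bottle, strip_booklets's own z axis and vertical below 0.12 rad and x of stopper_bottle in the frame of solids_kit between 0.064 and 0.086 m and y of stopper_bottle in the frame of solids_kit between -0.047 and -0.025 m and z of stopper_bottle in the frame of solids_kit between 0.002 and 0.01 m and x of strip_booklets in the frame of spot_kit between -0.024 and 0 m and y of strip_booklets in the frame of spot_kit between 0.018 and 0.042 m and z of strip_booklets in the frame of spot_kit between 0.004 and 0.012 m and x of bulb_pipette in the frame of spot_kit between -0.036 and 0.004 m and y of bulb_pipette in the frame of spot_kit between 0.021 and 0.039 m and z of bulb_pipette in the frame of spot_kit between 0.022 and 0.032 m and angle between each of bulb_pipette, spatula's own z axis and vertical below 0.15 rad and angle between the y axis of bulb_pipette and the x axis of spot_kit, either way round below 0.12 rad and y of spot_kit in the frame of bulb_pipette between -0.004 and 0.036 m and angle between the y axis of bulb_pipette and the z axis of spot_kit, either way round above 1.51 rad and x of spatula in the frame of solids_kit between -0.0375 and 0.0125 m and y of spatula in the frame of solids_kit between 0.022 and 0.042 m and z of spatula in the frame of solids_kit between 0.025 and 0.035 m and angle between the y axis of spatula and the x axis of solids_kit, either way round below 0.12 rad and linear speed of each of dropper_bottle, stopper_bottle, strip_booklets, bulb_pipette, spatula below 0.02 m/s); the robot touches nothing.
It fails at once if the clear bottle in the stock is moved more than 30 mm or tipped (distance of clear_bottle from where it was at the start of the episode above 0.03 m or angle between clear_bottle's own z axis and vertical above 0.4 rad).
It fails at once if the loose stopper in the stock is moved more than 30 mm (distance of loose_stopper from where it was at the start of the episode above 0.03 m).
It fails at once if an amber bottle is tipped over (more than 0.8 rad from upright) (angle between any of dropper_bottle, stopper_bottle's own z axis and vertical above 0.8 rad).
It fails at once if an amber bottle is dropped into its well (faster than 0.6 m/s within 25 mm above the bottom) ((horizontal distance between dropper_bottle and spot_kit below 0.12 m and z of dropper_bottle in the frame of spot_kit below 0.031 m and linear speed of dropper_bottle above 0.6 m/s) or (horizontal distance between stopper_bottle and solids_kit below 0.12 m and z of stopper_bottle in the frame of solids_kit below 0.031 m and linear speed of stopper_bottle above 0.6 m/s)).
It also fails if it takes over 138 s, if anything falls off the work surface, if the arm or the gripper's body presses on something with over 40 N, if the wrist force passes 120 N, or if a joint passes its speed limit or range.

## Robot

A 6-joint arm with a two-finger parallel gripper is mounted at the origin on a cart in front of the work surface, level with it; the furniture and walls round the work are solid. World frame = base frame: x ahead of the robot, y to its left, z up, the work surface at z = 0. Lengths are in m, angles in rad, forces in N, time in s.
With the tool pointing down it reaches from about 0.35 to 0.85 m from the base axis. Payload 8.1 kg.
Tool frame: the origin (TCP) lies at the very end of the fingers, on their centre line; the grasp point (between the pads) lies 19 mm behind it; z points along the fingers, y is the line along which they close (so a half turn about z gives the same grasp; the last joint's range is limited). The gripper opens to 93 mm and grips with 3 to 60 N. Pads are 15 mm wide; open, the fingers measure 128 mm over their backs; the gripper's body (75 mm by 188 mm) begins 65 mm behind the grasp point.
Start: joints at [1.259, 0.13, 1.488, -0, 1.523, -0.085], TCP at [0.135, 0.585, 0.219] pointing down, gripper open.
Joint ranges: [-2.96, 2.96], [-0.89, 2.26], [0.02, 2.5], [-1.34, 4.48], [0, 2.73], [-2.66, 2.66]. Speed limits (rad/s): [2.39, 2.39, 2.79, 3.14, 3.14, 3.14].

## Interface

Orientations are given as a rotation vector (axis times angle).
In Python, from plant import robot gives the robot as it stands. The module is installed in compiled form; this text tells all that it offers.
- The arm moves only by the tool play_rows, never from a script. Its argument "increments" is text: rows parted by semicolons, each of 5 numbers parted by spaces: the shift along the tool's x, y, z in mm, then the turn about the tool's z in degrees, then the closure, from -1 (fully open) to 1 (shut). In form: dx dy dz yaw claw; .... A call has 1 to 20 rows; each row is the pose to reach, as a shift and turn from the pose commanded when the call began, along the tool's axes at that moment; what a row does not reach only later rows make up. A row lasts 1/10 s, in which the tool goes at most 50 mm and 8.59 degrees, less where a joint would pass 70% of its speed; a pose out of reach is approached as far as the arm can. A call with a gripper value outside its range is refused whole. The fingers move at their own pace and stop on an object; "force" is the grip in N (left out, the last holds). Time passes only in rows, so rows that repeat a pose let the fingers close. It gives the time, the measured TCP pose, the force, the opening and the grip force at its end, in the units of the state.
- robot.read_state(): the state, without advancing time (a new reading comes with each control period).
- robot.read_camera(name): name is "side" or "top"; returns the picture (400x640x3 uint8, blue, green, red); there is no depth.
- robot.calibration(name): a dict with "vertical_fov" (degrees; the focal length in pixels is half the picture's height over the tangent of half this angle, whatever the lens; pixels are square), "cx", "cy" (the principal point, pixels), "rvec" (rotation vector, rad) and "tvec" (3), from world to camera coordinates, as OpenCV has them. Camera axes: x right, y down, z forward; pixel columns grow to the right and rows downward; lengths in m; the calibration is good to about 2 mm. A picture is of the moment at which its call begins. calibration takes no time and is no camera call.
- robot.close_job(): hands the job in; it is judged then, once.
Trained networks look in the newest picture that a camera, given by its name, has taken for a name from the list of things; names that differ only in an ending like _2 or _b are one class to them, and where a whole thing is asked for, a point or a joint stands for the part that bears it (a point fixed in the world has none). Each returns a list of dicts, best first, with "conf" (0 to 1); they miss things now and then, are a little off and sometimes report something else, mostly with a low value. They report only what shows in the picture. A call takes as long as a camera call. They do not tell look-alikes from the thing itself.
- robot.recognise(camera, query): "centre" ([x, y, z] in m, in world coordinates, good to about 4 mm: the middle of the surface that is visible of it).
- robot.regions_of(camera, query): "pixels" (400x640 bool, what is visible of it).
- robot.landmark_of(camera, query): "centre" ([x, y, z] in m, in world coordinates, good to about 4 mm: a listed point, or the origin of a listed thing).
The state is a dict: "t": time; "q": joint angles; "dq": joint speeds; "joint_torque": joint torques, N m; "tool_pos": TCP position; "orientation": TCP orientation; "force": force on the tool from outside, world axes, zero at the start; "wrist_torque": the same for the moment, N m; "opening": finger opening in m; "gripper_force": force on a finger pad.
Only numpy, scipy, OpenCV 4.12 (cv2) and the standard library are available. Lean on these libraries where they do the work, as an engineer would, in place of code of your own. Each camera call takes 0.05 s, during which the arm holds its last target. There are 200 camera calls.

## Working session

There is one attempt and no reset: what is moved stays moved. The work goes in short steps, Python scripts to look and compute and a tool call to move; the robot and the scene stay as the last step left them, time stands still between calls to the robot, and variables do not carry over. Pictures are saved under pics/ and viewed, at most 14 in all, crops included, and the job is handed in when it is done.

Besides the shell and the picture viewer there is one more tool, called after "Request:" as name(argument=value, ...) on one line, values as JSON. play_rows: Moves the arm, as the interface text tells. Its arguments: {"type":"object","properties":{"increments":{"type":"string"},"force":{"type":"number"}},"required":["increments"]}

```bash
mkdir -p pics
cat > h.py <<'E'
from plant import robot
import numpy as np, cv2
def snap(c,fn):
    im=robot.read_camera(c); cv2.imwrite('pics/'+fn,im); return im
def cal(c):
    k=robot.calibration(c); f=200/np.tan(np.radians(k['vertical_fov'])/2)
    K=np.array([[f,0,k['cx']],[0,f,k['cy']],[0,0,1.]]); R=cv2.Rodrigues(np.array(k['rvec'],float))[0]
    return K,R,np.array(k['tvec'],float).ravel()
def proj(c,P):
    K,R,t=cal(c); p=(np.atleast_2d(P)@R.T+t)@K.T; return p[:,:2]/p[:,2:]
def ray(c,uv,z):
    K,R,t=cal(c); o=-R.T@t; d=R.T@np.linalg.inv(K)@np.array([uv[0],uv[1],1.]); return o+d*(z-o[2])/d[2]
E
python3 - <<'E'
from h import *
for c in('top','side'):
    im=snap(c,c+'0.png')
    K,R,t=cal(c); print(c,K[0,0],(-R.T@t).round(3),R[2].round(2))
    for n in ['spot_kit','solids_kit','dropper_bottle','stopper_bottle','strip_booklets','bulb_pipette','spatula','clear_bottle','loose_stopper']:
        for d in robot.landmark_of(c,n)[:4]:
            print(n,np.round(d['centre'],3),round(d['conf'],2),proj(c,d['centre']).round(0)[0])
s=robot.read_state();print(s['t'],s['tool_pos'],s['orientation'])
E
```

```text
top 379.6304813458367 [ 0.514 -0.017  0.973] [ 0.12  0.04 -0.99]
spot_kit [ 0.44  -0.327  0.003] 0.93 [460. 279.]
dropper_bottle [ 0.702 -0.01  -0.003] 0.57 [332. 176.]
stopper_bottle [ 0.816 -0.251  0.003] 0.89 [425. 133.]
stopper_bottle [ 0.655 -0.214 -0.002] 0.77 [411. 194.]
stopper_bottle [ 0.761 -0.193 -0.002] 0.76 [402. 153.]
stopper_bottle [ 0.701 -0.089  0.004] 0.59 [363. 175.]
strip_booklets [ 0.596 -0.073  0.001] 0.55 [357. 216.]
bulb_pipette [ 0.465 -0.008 -0.005] 0.95 [331. 267.]
spatula [ 0.535 -0.     0.001] 0.64 [328. 240.]
clear_bottle [0.708 0.078 0.001] 0.92 [298. 173.]
loose_stopper [0.6   0.042 0.002] 0.52 [312. 214.]
side 451.1434533443147 [ 0.183 -1.043  0.831] [ 0.32  0.76 -0.57]
spot_kit [ 0.442 -0.323  0.003] 0.72 [300. 301.]
solids_kit [0.476 0.332 0.002] 0.84 [246. 170.]
dropper_bottle [ 0.705 -0.009  0.005] 0.73 [344. 208.]
stopper_bottle [ 0.758 -0.194  0.004] 0.9 [388. 240.]
stopper_bottle [ 0.819 -0.246 -0.001] 0.76 [416. 247.]
stopper_bottle [ 0.7   -0.085  0.003] 0.68 [353. 223.]
stopper_bottle [ 0.654 -0.21  -0.   ] 0.66 [358. 253.]
strip_booklets [ 0.595 -0.079  0.004] 0.48 [320. 229.]
strip_booklets [ 0.443 -0.329 -0.   ] 0.19 [301. 304.]
bulb_pipette [ 0.463 -0.006  0.   ] 0.66 [270. 226.]
bulb_pipette [ 0.592 -0.078  0.008] 0.58 [319. 228.]
spatula [0.531 0.004 0.002] 0.57 [290. 218.]
spatula [ 0.591 -0.077  0.004] 0.39 [319. 229.]
spatula [0.599 0.044 0.007] 0.28 [307. 206.]
clear_bottle [0.706 0.073 0.003] 0.7 [334. 195.]
clear_bottle [ 0.463 -0.004  0.004] 0.17 [270. 224.]
loose_stopper [0.6   0.046 0.006] 0.44 [307. 206.]
1.0 [0.13489576 0.5846578  0.21867043] [-3.55492388e-01 -3.12140388e+00 -6.45010581e-05]
```

View pics/top0.png

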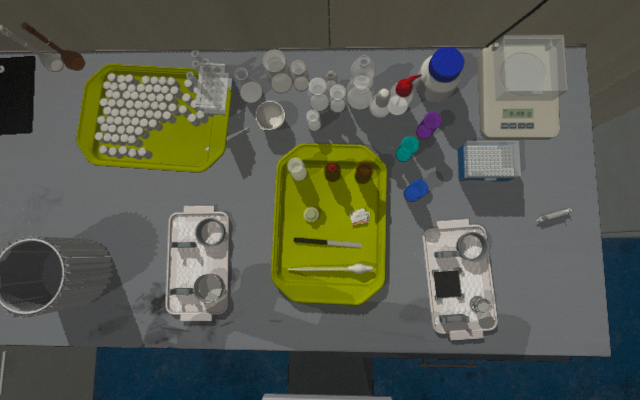

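View pics/side0.png

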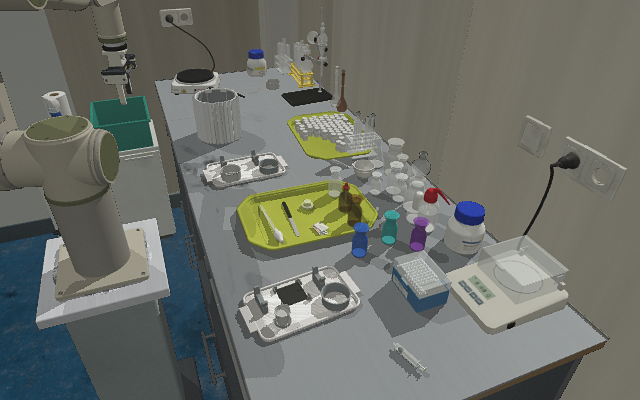

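The top view shows the clear bottle at (297,168), the amber dropper with red teat at (332,172) and the amber flat-stopper bottle at (363,172). The look-alikes are blue (416,190), turquoise (407,149) and purple (429,124). The spot kit is at (460,279) and the solids kit at (198,262). I'm choosing the two amber bottles and checking them in a close crop.

Run:
```python
import cv2,numpy as np
im=cv2.imread('pics/top0.png')
a=cv2.resize(im[140:290,270:390],None,fx=4,fy=4,interpolation=cv2.INTER_CUBIC)
cv2.imwrite('pics/cropA.png',a)
b=np.hstack([cv2.resize(im[200:345,155:240],None,fx=4,fy=4,interpolation=2),cv2.resize(im[200:345,415:510],None,fx=4,fy=4,interpolation=2)])
cv2.imwrite('pics/cropB.png',b);print(b.shape)
```

```text
(580, 720, 3)
```

View pics/cropA.png

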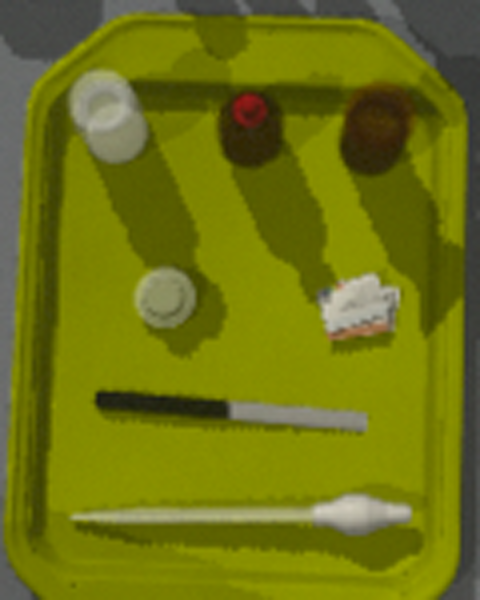

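View pics/cropB.png

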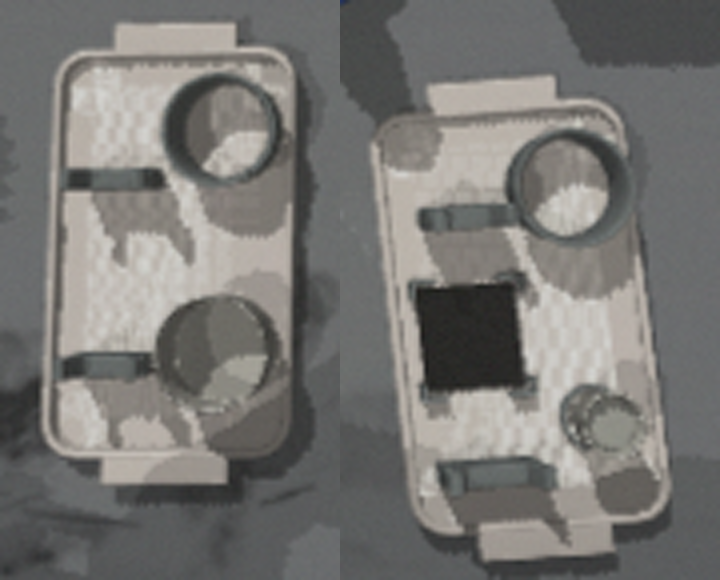

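The crops confirm the bottles: red teat at (332,168) and wide flat amber stopper at (363,166). They also show the well, rests and bed in each kit. Next I fit the kit poses and the item poses.

```bash
cat > fit.py <<'E'
from h import *
from scipy.optimize import least_squares
F={'spot':[((447.5,284.2),(-12,30,8)),((473,246.75),(75,-36,33)),((446.75,254.25),(62,30,38)),((454.5,318.75),(-92,30,40))],
 'solids':[((183.75,244.75),(45,32,45)),((182.5,291.25),(-70,32,45)),((210.5,232.5),(75,-36,33)),((209.25,288.25),(-62,-36,37))]}
def W(p,P): c,s=np.cos(p[2]),np.sin(p[2]); return np.array([p[0]+c*P[0]-s*P[1],p[1]+s*P[0]+c*P[1],P[2]])
def fit(k):
    uv=np.array([a for a,_ in F[k]]);M=np.array([b for _,b in F[k]])/1e3
    f=lambda p:(proj('top',[W(p,m) for m in M])-uv).ravel()
    r=least_squares(f,[.45,-.33 if k=='spot' else .33,0],x_scale=[.01,.01,.1],loss='soft_l1'); return r.x,r.fun,M
if __name__=='__main__':
    side=cv2.imread('pics/side0.png'); big=cv2.resize(side[130:350,180:400],None,fx=2.7,fy=2.7,interpolation=2)
    for k in F:
        p,r,M=fit(k); print(k,p.round(4),r.round(2))
        for m in M:
            u=(proj('side',W(p,m))[0]-[180,130])*2.7; cv2.circle(big,(int(u[0]),int(u[1])),3,(0,0,255),1)
        for x in (-128,128):
            for y in (-78,78):
                u=(proj('side',W(p,(x/1e3,y/1e3,.0)))[0]-[180,130])*2.7; cv2.circle(big,(int(u[0]),int(u[1])),3,(255,0,0),1)
    for n,z in (('strip_booklets',.011),('spatula',.009),('bulb_pipette',.015)):
        for c in ('top','side'):
            robot.read_camera(c); L=robot.regions_of(c,n)
            if not L: print(n,c,'none');continue
            ys,xs=np.nonzero(L[0]['pixels']); P=np.array([ray(c,(x,y),z)[:2] for x,y in zip(xs,ys)])
            R=cv2.minAreaRect((P*1e3).astype(np.float32)); _,_,V=np.linalg.svd(P-P.mean(0)); 
            print(n,c,L[0]['conf'],'mean',P.mean(0).round(4),'rect',np.round(R[0],1),np.round(R[1],1),round(R[2],1),'pca',np.degrees(np.arctan2(V[0,1],V[0,0])).round(1))
    cv2.imwrite('pics/side_ov.png',big)
E
python3 fit.py
```

```text
spot [ 0.4432 -0.3232  0.082 ] [-0.67 -0.23  0.12 -0.24  0.2  -0.32  0.22  1.05]
solids [0.4751 0.3235 0.0259] [-1.04 -0.22 -1.15  0.99  1.3  -0.48  0.96 -0.09]
strip_booklets top 0.49 mean [ 0.5925 -0.0794] rect [592.7 -80.1] [33.3 45.1] 11.7 pca 94.5
strip_booklets side 0.55 mean [ 0.5938 -0.082 ] rect [593.2 -81.4] [57.  41.3] 69.1 pca -96.9
spatula top 0.58 mean [ 5.282e-01 -1.000e-04] rect [ 5.281e+02 -2.000e-01] [167.3  12.1] 85.6 pca -94.4
spatula side 0.49 mean [ 0.5278 -0.0061] rect [528.8   1.4] [168.6  13.7] 85.0 pca -94.9
bulb_pipette top 0.89 mean [ 0.4636 -0.0229] rect [463.6  -9.5] [ 22.  201.4] 0.6 pca 91.1
bulb_pipette side 0.62 mean [0.7324 0.1294] rect [735.7 136.9] [198.6  44.3] 65.5 pca -115.2
```

View pics/side_ov.png

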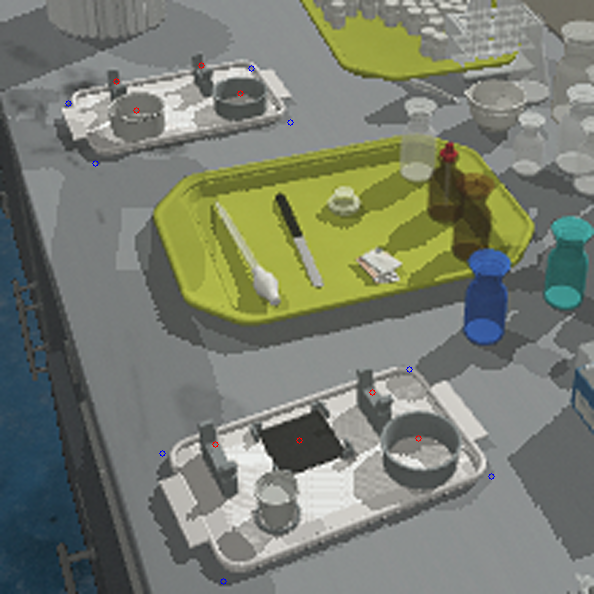

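The overlay matches the side picture: rims, bed and rests all fall on their marks. Next I find the tray wall beside the booklets and write the move helper.

```bash
cat >> h.py <<'E'
from scipy.spatial.transform import Rotation as Ro
def inc(*tg):
    "tg: (x,y,z[m],phi deg of tool y) -> increments from current pose"
    s=robot.read_state(); R=Ro.from_rotvec(s['orientation']).as_matrix(); phi0=np.degrees(np.arctan2(R[1,1],R[0,1]))
    print('t',round(s['t'],1),'tcp',np.round(s['tool_pos'],4),'phi',phi0.round(1),'op',round(s['opening'],4),'gf',round(s['gripper_force'],1),'F',np.round(s['force'],1),'q6',round(s['q'][5],2),'tilt',np.round(R[:2,2],3))
    for x,y,z,p in tg:
        d=R.T@(np.array([x,y,z])-s['tool_pos']); print((d*1e3).round(1),'yaw',round(phi0-p,1))
E
sed -i 's/(45,32,45)/(45,32,32)/;s/(-70,32,45)/(-70,32,32)/' fit.py
python3 - <<'E'
from h import *
import fit
for k in fit.F: 
    p,r,_=fit.fit(k); print(k,p.round(4),r.round(2))
p=fit.fit('spot')[0]; print('bed',fit.W(p,(-.012,.030,0)))
im=cv2.imread('pics/top0.png')
for v in (208,224): print([(u,round(ray('top',(u,v),.002)[1],4),im[v,u].tolist()) for u in range(366,388,2)])
for a in ((294.25,239.25),(361.75,245.5)): print('spat',ray('top',a,.009))
for a in ((288,269.5),(372.75,268.2)): print('pip',ray('top',a,.014))
inc((.594,-.076,.12,96),(.594,-.076,.0045,96))
E
```

```text
spot [ 0.4432 -0.3232  0.082 ] [-0.67 -0.23  0.12 -0.24  0.2  -0.32  0.22  1.05]
solids [0.4748 0.3262 0.0269] [-0.04 -0.07 -0.07  0.48  0.22 -0.4  -0.1  -0.01]
bed [ 0.42875844 -0.29424675  0.        ]
[(366, np.float64(-0.0973), [0, 129, 121]), (368, np.float64(-0.1024), [0, 141, 133]), (370, np.float64(-0.1075), [0, 111, 106]), (372, np.float64(-0.1126), [0, 95, 89]), (374, np.float64(-0.1177), [0, 94, 88]), (376, np.float64(-0.1228), [0, 87, 82]), (378, np.float64(-0.1279), [0, 78, 73]), (380, np.float64(-0.133), [0, 87, 83]), (382, np.float64(-0.1381), [0, 89, 85]), (384, np.float64(-0.1432), [0, 88, 84]), (386, np.float64(-0.1482), [36, 63, 61])]
[(366, np.float64(-0.0971), [0, 95, 90]), (368, np.float64(-0.1021), [0, 121, 113]), (370, np.float64(-0.1072), [0, 144, 137]), (372, np.float64(-0.1123), [0, 143, 136]), (374, np.float64(-0.1174), [0, 144, 136]), (376, np.float64(-0.1224), [0, 111, 104]), (378, np.float64(-0.1275), [0, 122, 116]), (380, np.float64(-0.1326), [0, 141, 133]), (382, np.float64(-0.1376), [0, 146, 136]), (384, np.float64(-0.1427), [0, 140, 132]), (386, np.float64(-0.1477), [46, 62, 60])]
spat [0.53525336 0.08499396 0.009     ]
spat [ 0.52105089 -0.08553271  0.009     ]
pip [0.45978605 0.09879789 0.014     ]
pip [ 0.46535242 -0.11212421  0.014     ]
t 1.6 tcp [0.1349 0.5846 0.2186] phi 77.0 op 0.0931 gf 0.0 F [-0.8 -0.9  0.6] q6 -0.09 tilt [-0.  0.]
[-595.9 -540.5   98.6] yaw -19.0
[-595.9 -540.5  214.1] yaw -19.0
```

Request:
play_rows(increments="-596 -542 70 -19 -0.25;-596 -542 70 -19 -0.25;-596 -542 70 -19 -0.25;-596 -542 70 -19 -0.25;-596 -542 70 -19 -0.25;-596 -542 70 -19 -0.25;-596 -542 70 -19 -0.25;-596 -542 70 -19 -0.25;-596 -542 70 -19 -0.25;-596 -542 70 -19 -0.25;-596 -542 70 -19 -0.25;-596 -542 70 -19 -0.25;-596 -542 70 -19 -0.25;-596 -542 70 -19 -0.25;-596 -542 70 -19 -0.25;-596 -542 70 -19 -0.25;-596 -542 70 -19 -0.25;-596 -542 70 -19 -0.25;-596 -542 70 -19 -0.25;-596 -542 70 -19 -0.25", force=15)

```text
t: 3.6
tool_pos: [0.5933, -0.076, 0.149]
orientation: [-0.167, 3.137, 0.0]
force: [-0.3, -0.2, 0.2]
opening: 0.0582
gripper_force: 0.0
```

Run:
```python
from h import *
inc((.594,-.075,.0045,96))
for c in('side',):
    robot.read_camera(c);L=robot.landmark_of(c,'strip_booklets');print([(np.round(d['centre'],3),d['conf']) for d in L[:2]])
```

```text
t 3.6 tcp [ 0.5933 -0.076   0.149 ] phi 96.1 op 0.0582 gf 0.0 F [-0.3 -0.2  0.2] q6 -1.89 tilt [0. 0.]
[ -0.7   0.9 144.5] yaw 0.1
[(array([ 0.708, -0.011,  0.005]), 0.74), (array([ 0.592, -0.078,  0.005]), 0.52)]
```

Request:
play_rows(increments="0 1 45 0 -0.25;0 1 85 0 -0.25;0 1 115 0 -0.25;0 1 130 0 -0.25;0 1 138 0 -0.25;0 1 144 0 -0.25;0 1 144 0 -0.25;0 1 144 0 0.4;0 1 144 0 0.4;0 1 144 0 0.4;0 1 144 0 0.4;0 1 144 0 0.4", force=15)

```text
t: 4.9
tool_pos: [0.5958, -0.0767, 0.0073]
orientation: [-0.164, 3.133, -0.001]
force: [-1.4, 1.9, 8.8]
opening: 0.0408
gripper_force: 19.3
```

Request:
play_rows(increments="0 0 -20 0 0.4;0 0 -50 0 0.4;0 0 -100 0 0.4;0 0 -150 0 0.4;0 0 -150 0 0.4")

```text
t: 5.4
tool_pos: [0.5989, -0.0777, 0.1649]
orientation: [-0.164, 3.123, -0.006]
force: [2.0, -0.4, 0.1]
opening: 0.0407
gripper_force: 14.2
```

Run:
```python
from h import *
inc()
a=snap('side','s1.png'); b=snap('top','t1.png')
p=proj('side',robot.read_state()['tool_pos'])[0].astype(int);q=proj('top',robot.read_state()['tool_pos'])[0].astype(int);print(p,q)
f=lambda im,c:cv2.resize(im[max(0,c[1]-60):c[1]+65,max(0,c[0]-65):c[0]+60][:120,:120],(396,480) if 0 else (390,390),interpolation=2)
cv2.imwrite('pics/c1.png',np.hstack([f(a,p),f(b,q)]))
```

```text
t 5.4 tcp [ 0.5989 -0.0777  0.1649] phi 96.0 op 0.0407 gf 14.2 F [ 2.  -0.4  0.1] q6 -1.89 tilt [ 0.015 -0.003]
[321 184] [362 210]
```

View pics/c1.png

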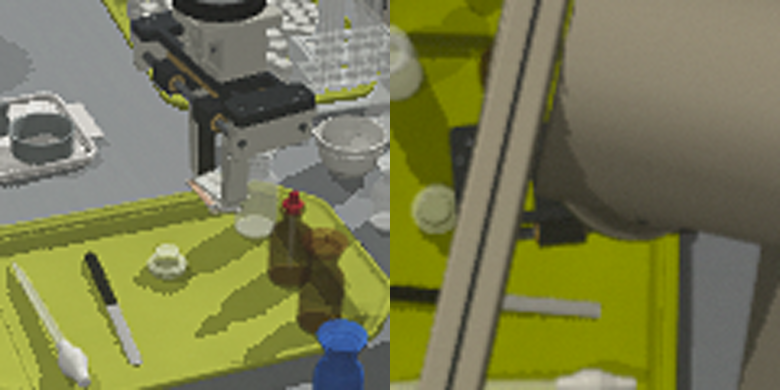

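The booklets hang between the fingertips (left half, at (210,190)). I'm carrying them to the black bed.

Run:
```python
from h import *
inc((.4295,-.2942,.10,94.7),(.4295,-.2942,.0135,94.7))
```

```text
t 5.5 tcp [ 0.5953 -0.0769  0.1576] phi 96.0 op 0.0408 gf 14.2 F [-0.6  0.  -0.5] q6 -1.89 tilt [ 0.005 -0.001]
[ 187.9 -198.7   57. ] yaw 1.3
[ 188.4 -198.5  143.5] yaw 1.3
```

Request:
play_rows(increments="188 -199 0 1 0.4;188 -199 0 1 0.4;188 -199 0 1 0.4;188 -199 0 1 0.4;188 -199 0 1 0.4;188 -199 0 1 0.4;188 -199 0 1 0.4;188 -199 30 1 0.4;188 -199 60 1 0.4;188 -199 90 1 0.4;188 -199 90 1 0.4;188 -199 90 1 0.4")

```text
t: 6.7
tool_pos: [0.4271, -0.2927, 0.0638]
orientation: [0.138, -3.136, -0.003]
force: [0.8, -1.1, 0.9]
opening: 0.0408
gripper_force: 14.2
```

Run:
```python
from h import *
inc((.4295,-.2942,.0135,94.7))
a=snap('side','s2.png')
p=proj('side',robot.read_state()['tool_pos'])[0].astype(int);print(p)
cv2.imwrite('pics/c2.png',cv2.resize(a[p[1]-60:p[1]+90,p[0]-90:p[0]+90],None,fx=4,fy=4,interpolation=2))
```

```text
t 6.7 tcp [ 0.4271 -0.2927  0.0638] phi 95.0 op 0.0408 gf 14.2 F [ 0.8 -1.1  0.9] q6 -2.36 tilt [-0.002  0.002]
[-2.4 -1.8 50.3] yaw 0.3
[290 276]
```

View pics/c2.png

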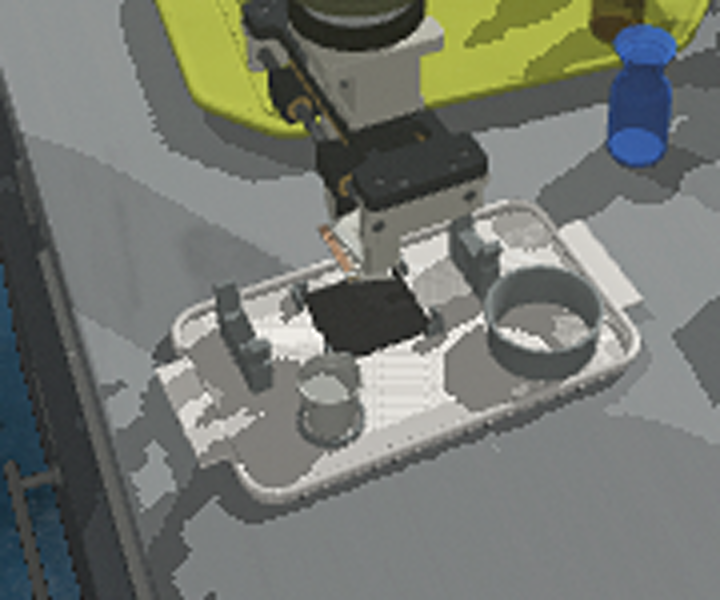

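The booklets hang level above the black bed at (370,310). I'll lower and release.

Request:
play_rows(increments="-2 -1 25 0 0.4;-2 -1 38 0 0.4;-2 -1 45 0 0.4;-2 -1 50 0 0.4;-2 -1 50 0 0.4;-2 -1 50 0 0.4;-2 -1 50 0 0.0;-2 -1 50 0 -0.25;-2 -1 50 0 -0.25;-2 -1 50 0 -0.25;-2 -1 30 0 -0.25;-2 -1 0 0 -0.25;-2 -1 -50 0 -0.25;-2 -1 -90 0 -0.25;-2 -1 -90 0 -0.25")

```text
t: 8.25
tool_pos: [0.4329, -0.2976, 0.1621]
orientation: [-0.137, 3.13, -0.012]
force: [-0.1, -0.4, 1.3]
opening: 0.058
gripper_force: 0.0
```

Run:
```python
from h import *
import fit
inc((.464,-.032,.17,0),(.464,-.032,.005,0))
a=snap('side','s3.png')
for d in robot.landmark_of('side','strip_booklets')[:3]: print(np.round(d['centre'],3),round(d['conf'],2))
for d in robot.landmark_of('side','bulb_pipette')[:3]: print(np.round(d['centre'],3),round(d['conf'],2))
p=fit.fit('spot')[0];print('goal bed',fit.W(p,(-.012,.03,.008)), 'pip grip',fit.W(p,(-.041,.03,.029)),np.degrees(p[2]))
```

```text
t 8.2 tcp [ 0.4329 -0.2976  0.1621] phi 95.0 op 0.058 gf 0.0 F [-0.1 -0.4  1.3] q6 -2.36 tilt [ 0.009 -0.008]
[-54.3 261.8  -9.6] yaw 95.0
[-52.9 263.2 155.4] yaw 95.0
[ 0.429 -0.296  0.011] 0.61
[ 0.463 -0.006 -0.002] 0.52
goal bed [ 0.42875844 -0.29424675  0.008     ] pip grip [ 0.39985581 -0.29662115  0.029     ] 4.696409677985121
```

Request:
play_rows(increments="-54 263 -8 93 0.22;-54 263 -8 93 0.22;-54 263 -8 93 0.22;-54 263 -8 93 0.22;-54 263 -8 93 0.22;-54 263 -8 93 0.22;-54 263 -8 93 0.22;-54 263 -8 93 0.22;-54 263 -8 93 0.22;-54 263 -8 93 0.22;-54 263 -8 93 0.22;-54 263 -8 93 0.22;-54 263 -8 93 0.22;-54 263 40 93 0.22;-54 263 80 93 0.22;-54 263 80 93 0.22", force=12)

```text
t: 10.0
tool_pos: [0.4545, -0.0272, 0.0678]
orientation: [-2.172, -2.255, 0.011]
force: [-0.6, 0.9, -0.4]
opening: 0.0361
gripper_force: 0.0
```

Run:
```python
from h import *
inc((.4632,-.0317,.0055,1.5))
```

```text
t 10.0 tcp [ 0.4545 -0.0272  0.0678] phi 2.1 op 0.0361 gf 0.0 F [-0.6  0.9 -0.4] q6 -0.21 tilt [-0.013  0.002]
[-5.   9.3 62.2] yaw 0.6
```

Request:
play_rows(increments="0 0 0 0 0.22;0 0 0 0 0.22;0 0 0 0 0.22")

```text
t: 10.3
tool_pos: [0.4622, -0.0285, 0.077]
orientation: [2.179, 2.258, 0.003]
force: [0.2, -0.1, 0.3]
opening: 0.0362
gripper_force: 0.0
```

Run:
```python
from h import *
inc((.4632,-.0317,.0055,1.5))
```

```text
t 10.3 tcp [ 0.4622 -0.0285  0.077 ] phi 2.0 op 0.0362 gf 0.0 F [ 0.2 -0.1  0.3] q6 -0.21 tilt [ 0.004 -0.001]
[-3.2  0.6 71.5] yaw 0.5
```

Request:
play_rows(increments="-3 1 30 0 0.22;-3 1 50 0 0.22;-3 1 60 0 0.22;-3 1 66 0 0.22;-3 1 71 0 0.22;-3 1 71 0 0.22;-3 1 71 0 0.22;-3 1 71 0 0.9;-3 1 71 0 0.9;-3 1 71 0 0.9;-3 1 71 0 0.9;-3 1 71 0 0.9;-3 1 71 0 0.9")

```text
t: 11.6
tool_pos: [0.4617, -0.0312, 0.0038]
orientation: [2.182, 2.26, 0.0]
force: [0.6, -0.1, 1.5]
opening: 0.0109
gripper_force: 12.0
```

Request:
play_rows(increments="0 0 -15 0 0.9;0 0 -45 0 0.9;0 0 -90 0 0.9;0 0 -130 0 0.9;0 0 -150 0 0.9;0 0 -150 0 0.9;0 0 -150 0 0.9")

```text
t: 12.3
tool_pos: [0.4615, -0.0312, 0.1532]
orientation: [2.182, 2.26, 0.0]
force: [-0.9, 0.5, -0.6]
opening: 0.0111
gripper_force: 12.0
```

Run:
```python
from h import *
inc((.3999,-.2966,.03,-85.3))
```

```text
t 12.3 tcp [ 0.4615 -0.0312  0.1532] phi 2.0 op 0.0111 gf 12.0 F [-0.9  0.5 -0.6] q6 -0.21 tilt [ 0. -0.]
[-263.1  -70.8  123.2] yaw 87.3
```

Request:
play_rows(increments="-263 -71 0 87 0.9;-263 -71 0 87 0.9;-263 -71 0 87 0.9;-263 -71 0 87 0.9;-263 -71 0 87 0.9;-263 -71 0 87 0.9;-263 -71 0 87 0.9;-263 -71 0 87 0.9;-263 -71 0 87 0.9;-263 -71 0 87 0.9;-263 -71 0 87 0.9;-263 -71 0 87 0.9;-263 -71 30 87 0.9;-263 -71 60 87 0.9;-263 -71 60 87 0.9;-263 -71 60 87 0.9;-263 -71 60 87 0.9")

```text
t: 14.0
tool_pos: [0.4006, -0.2971, 0.0952]
orientation: [3.137, 0.139, 0.002]
force: [0.6, -0.4, 1.1]
opening: 0.0111
gripper_force: 12.0
```

Run:
```python
from h import *
inc((.3999,-.2966,.03,-85.3))
a=snap('side','s4.png')
p=proj('side',robot.read_state()['tool_pos'])[0].astype(int);print(p)
cv2.imwrite('pics/c4.png',cv2.resize(a[p[1]-60:p[1]+90,p[0]-90:p[0]+110],None,fx=4,fy=4,interpolation=2))
```

```text
t 14.0 tcp [ 0.4006 -0.2971  0.0952] phi -84.9 op 0.0111 gf 12.0 F [ 0.6 -0.4  1.1] q6 0.74 tilt [ 0.001 -0.001]
[-0.7 -0.6 65.2] yaw 0.4
[279 270]
```

View pics/c4.png

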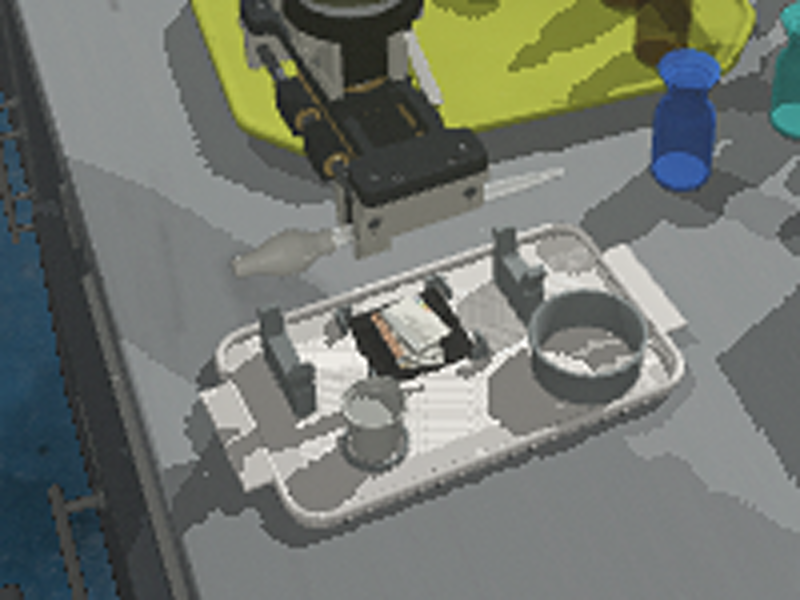

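The booklets lie in the bed at (410,330). The pipette hangs above the rests with the bulb toward the near notch. I'll lower and release.

Request:
play_rows(increments="-1 -1 25 0 0.9;-1 -1 40 0 0.9;-1 -1 50 0 0.9;-1 -1 57 0 0.9;-1 -1 62 0 0.9;-1 -1 64 0 0.9;-1 -1 64 0 0.9;-1 -1 64 0 0.9")

```text
t: 14.85
tool_pos: [0.399, -0.2959, 0.0302]
orientation: [3.138, 0.137, 0.001]
force: [0.8, 0.3, -0.0]
opening: 0.0107
gripper_force: 12.0
```

Request:
play_rows(increments="0 0 2 0 0.9;0 0 2 0 0.9;0 0 2 0 0.75;0 0 2 0 0.6;0 0 2 0 0.45;0 0 2 0 0.35;0 0 2 0 0.35;0 0 2 0 0.35;0 0 -15 0 0.35;0 0 -40 0 0.35;0 0 -80 0 0.35;0 0 -130 0 0.35;0 0 -130 0 0.35;0 0 -130 0 0.35;0 0 -130 0 0.35")

```text
t: 16.35
tool_pos: [0.3981, -0.295, 0.1584]
orientation: [-3.137, -0.137, 0.002]
force: [0.7, -0.6, -0.6]
opening: 0.0306
gripper_force: 0.0
```

Run:
```python
from h import *
import fit
inc((.5300,.0245,.12,-4.6))
a=snap('side','s5.png')
for n in('bulb_pipette','spatula'):
  for d in robot.landmark_of('side',n)[:3]: print(n,np.round(d['centre'],3),round(d['conf'],2))
p=fit.fit('spot')[0];print('goal pip',fit.W(p,(-.016,.03,.027)))
cv2.imwrite('pics/c5.png',cv2.resize(a[230:350,220:380],None,fx=4,fy=4,interpolation=2))
```

```text
t 16.4 tcp [ 0.3981 -0.295   0.1584] phi -85.0 op 0.0306 gf 0.0 F [ 0.7 -0.6 -0.6] q6 0.74 tilt [-0.001  0.001]
[ 159.3 -306.8   38.6] yaw -80.4
bulb_pipette [0.477 0.332 0.001] 0.74
bulb_pipette [ 0.426 -0.292  0.028] 0.68
spatula [ 0.702 -0.088  0.002] 0.43
goal pip [ 0.42477187 -0.29457425  0.027     ]
```

View pics/c5.png

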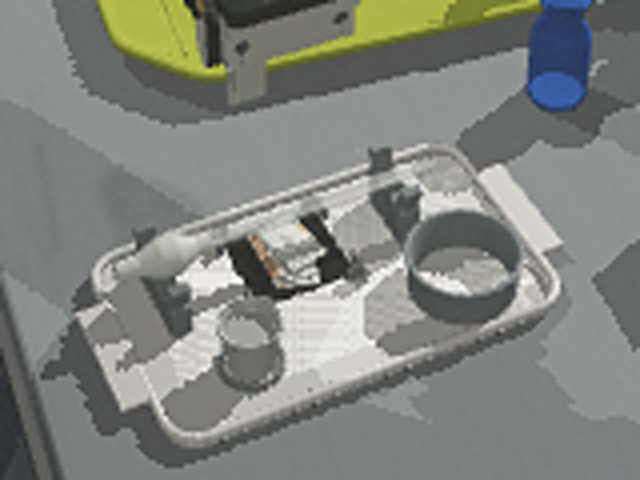

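The pipette lies in both rests with the bulb in the near, wide notch at (165,255). The spatula is next.

Request:
play_rows(increments="159 -307 0 -80 0.22;159 -307 0 -80 0.22;159 -307 0 -80 0.22;159 -307 0 -80 0.22;159 -307 0 -80 0.22;159 -307 0 -80 0.22;159 -307 0 -80 0.22;159 -307 0 -80 0.22;159 -307 0 -80 0.22;159 -307 0 -80 0.22;159 -307 0 -80 0.22;159 -307 0 -80 0.22;159 -307 0 -80 0.22;159 -307 45 -80 0.22;159 -307 85 -80 0.22;159 -307 85 -80 0.22;159 -307 85 -80 0.22;159 -307 85 -80 0.22;159 -307 85 -80 0.22", force=25)

```text
t: 18.4
tool_pos: [0.5323, 0.024, 0.0774]
orientation: [2.314, 2.12, 0.005]
force: [-0.0, 0.5, 0.6]
opening: 0.0363
gripper_force: 0.0
```

Run:
```python
from h import *
inc((.5303,.0246,.0045,-4.8))
```

```text
t 18.4 tcp [0.5323 0.024  0.0774] phi -5.0 op 0.0363 gf 0.0 F [-0.   0.5  0.6] q6 0.04 tilt [ 0.004 -0.   ]
[ 0.4 -2.4 72.9] yaw -0.2
```

Request:
play_rows(increments="0 -1 30 0 0.22;0 -1 50 0 0.22;0 -1 61 0 0.22;0 -1 68 0 0.22;0 -1 73 0 0.22;0 -1 73 0 0.22;0 -1 73 0 0.22;0 -1 73 0 0.22;0 -1 73 0 0.9;0 -1 73 0 0.9;0 -1 73 0 0.9;0 -1 73 0 0.9;0 -1 73 0 0.9;0 -1 73 0 0.9")

```text
t: 19.8
tool_pos: [0.53, 0.0242, 0.0026]
orientation: [2.315, 2.122, 0.001]
force: [-1.5, 0.0, 5.4]
opening: 0.0117
gripper_force: 25.5
```

Request:
play_rows(increments="0 0 -15 0 0.9;0 0 -45 0 0.9;0 0 -90 0 0.9;0 0 -130 0 0.9;0 0 -150 0 0.9;0 0 -150 0 0.9;0 0 -150 0 0.9")

```text
t: 20.5
tool_pos: [0.5295, 0.0242, 0.1521]
orientation: [2.316, 2.122, 0.001]
force: [1.1, -0.6, -0.9]
opening: 0.0116
gripper_force: 25.0
```

Run:
```python
from h import *
import fit
p=fit.fit('solids')[0]; g=fit.W(p,(-.037,.032,.032)); print(g)
inc((*g,90+np.degrees(p[2])))
```

```text
[0.43695779 0.35716508 0.032     ]
t 20.5 tcp [0.5295 0.0242 0.1521] phi -5.0 op 0.0116 gf 25.0 F [ 1.1 -0.6 -0.9] q6 0.04 tilt [ 0.001 -0.   ]
[ 323.6 -121.3  120. ] yaw -96.5
```

Request:
play_rows(increments="324 -121 0 -96 0.9;324 -121 0 -96 0.9;324 -121 0 -96 0.9;324 -121 0 -96 0.9;324 -121 0 -96 0.9;324 -121 0 -96 0.9;324 -121 0 -96 0.9;324 -121 0 -96 0.9;324 -121 0 -96 0.9;324 -121 0 -96 0.9;324 -121 0 -96 0.9;324 -121 0 -96 0.9;324 -121 0 -96 0.9;324 -121 30 -96 0.9;324 -121 55 -96 0.9;324 -121 55 -96 0.9;324 -121 55 -96 0.9;324 -121 55 -96 0.9;324 -121 55 -96 0.9")

```text
t: 22.4
tool_pos: [0.438, 0.3582, 0.0984]
orientation: [-0.026, 3.139, 0.002]
force: [-0.6, 0.6, -0.8]
opening: 0.0116
gripper_force: 25.0
```

Run:
```python
from h import *
inc((.437,.3572,.032,91.5))
a=snap('side','s6.png'); b=snap('top','t6.png')
p=proj('side',robot.read_state()['tool_pos'])[0].astype(int);print(p)
cv2.imwrite('pics/c6.png',np.hstack([cv2.resize(a[p[1]-40:p[1]+60,p[0]-50:p[0]+70],(480,400),interpolation=2),cv2.resize(b[200:325,155:255],(320,400),interpolation=2)]))
```

```text
t 22.4 tcp [0.438  0.3582 0.0984] phi 91.0 op 0.0116 gf 25.0 F [-0.6  0.6 -0.8] q6 -0.99 tilt [0.002 0.002]
[ 1.1 -1.1 66.4] yaw -0.5
[230 144]
```

View pics/c6.png

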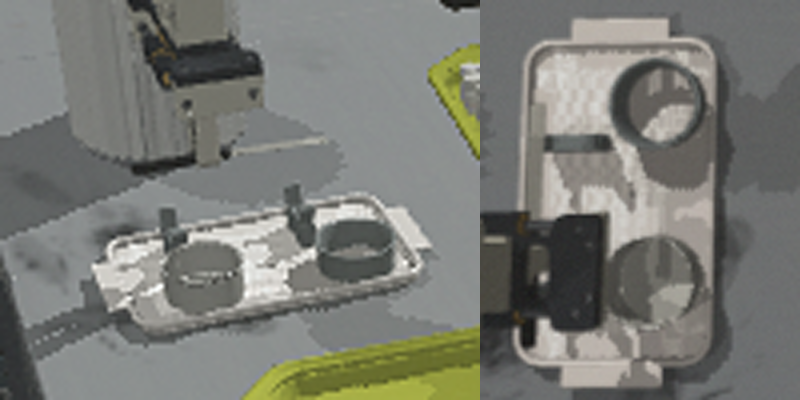

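The spatula hangs in line above the rests (left half, blade at (280,145)). I'll lower and release.

Request:
play_rows(increments="1 -1 25 0 0.9;1 -1 42 0 0.9;1 -1 53 0 0.9;1 -1 60 0 0.9;1 -1 64 0 0.9;1 -1 66 0 0.9;1 -1 66 0 0.9;1 -1 66 0 0.9")

```text
t: 23.3
tool_pos: [0.4365, 0.3568, 0.0313]
orientation: [-0.028, 3.141, 0.001]
force: [0.1, -0.1, 0.1]
opening: 0.0117
gripper_force: 25.0
```

Request:
play_rows(increments="0 0 1 0 0.75;0 0 1 0 0.6;0 0 1 0 0.53;0 0 1 0 0.53;0 0 1 0 0.53;0 0 -15 0 0.53;0 0 -40 0 0.53;0 0 -80 0 0.53;0 0 -130 0 0.53;0 0 -130 0 0.53;0 0 -130 0 0.53;0 0 -130 0 0.53")

```text
t: 24.5
tool_pos: [0.4355, 0.3562, 0.1601]
orientation: [0.028, -3.141, 0.001]
force: [-0.1, 1.0, -1.9]
opening: 0.0216
gripper_force: 0.0
```

Run:
```python
from h import *
a=snap('side','s7.png'); 
for n in('spatula','dropper_bottle','stopper_bottle'):
  for d in robot.landmark_of('side',n)[:3]: print(n,np.round(d['centre'],3),round(d['conf'],2))
b=snap('top','t7.png')
for n in('spatula','dropper_bottle','stopper_bottle','clear_bottle'):
  for d in robot.landmark_of('top',n)[:3]: print(n,np.round(d['centre'],3),round(d['conf'],2))
inc((.704,-.0095,.16,60),(.702,-.087,.16,60))
cv2.imwrite('pics/c7.png',np.hstack([cv2.resize(a[130:200,190:300],(550,350),interpolation=2)]))
```

```text
spatula [0.46  0.359 0.029] 0.45
dropper_bottle [ 0.707 -0.014  0.007] 0.49
stopper_bottle [ 0.757 -0.195  0.   ] 0.79
stopper_bottle [ 0.704 -0.083  0.004] 0.74
stopper_bottle [ 0.704 -0.01   0.008] 0.71
spatula [0.462 0.358 0.029] 0.47
dropper_bottle [ 0.703 -0.01   0.003] 0.85
dropper_bottle [ 0.425 -0.295  0.026] 0.7
dropper_bottle [ 0.71   0.08  -0.002] 0.44
stopper_bottle [ 0.759 -0.196 -0.001] 0.98
stopper_bottle [ 0.819 -0.25  -0.001] 0.95
stopper_bottle [ 0.702 -0.084  0.006] 0.86
clear_bottle [0.71  0.081 0.001] 0.62
t 24.9 tcp [0.4358 0.3564 0.1602] phi 91.0 op 0.0218 gf 0.0 F [-0.2 -0.2 -0.3] q6 -0.99 tilt [-0.001 -0.   ]
[-2.617e+02 -3.705e+02  2.000e-01] yaw 31.0
[-2.583e+02 -4.480e+02  2.000e-01] yaw 31.0
```

View pics/c7.png

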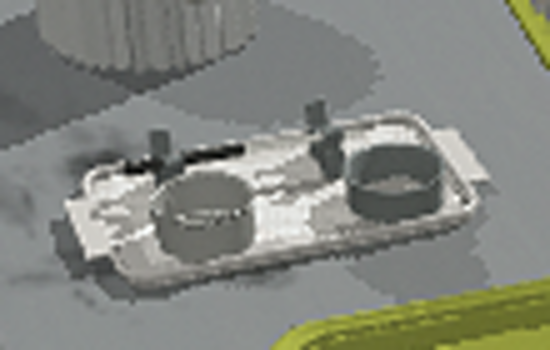

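The spatula lies in both rests, handle at (190,158). Next come the bottles; I'm refining their positions from the stoppers in the top view.

Run:
```python
from h import *
import fit
print(ray('top',(332.5,167),.096),ray('top',(364,167.5),.094))
for k in fit.F: print(k,fit.W(fit.fit(k)[0],(.075,-.036,.036)))
# amber dark mask base-check: extents along columns
im=cv2.imread('pics/top0.png').astype(int)
m=(im[...,1]<70)&(im[...,2]>im[...,0]+8)&(im[...,1]<im[...,2])
for u0,u1 in((318,345),(350,380)):
    ys,xs=np.nonzero(m[155:190,u0:u1]); print(xs.min()+u0,xs.max()+u0,ys.min()+155,ys.max()+155)
for b in((.705,-.0105),(.702,-.085)):
    print(b,proj('top',[(*b,.002),(*b,.062),(*b,.096)]).round(1).tolist())
inc((.7045,-.010,.15,60))
```

```text
[ 0.70333542 -0.01154517  0.096     ] [ 0.70265517 -0.08557477  0.094     ]
spot [ 0.52087016 -0.35290194  0.036     ]
solids [0.55074632 0.29220225 0.036     ]
325 340 162 181
355 374 162 183
(0.705, -0.0105) [[332.3, 174.0], [332.1, 169.3], [332.1, 166.3]]
(0.702, -0.085) [[361.0, 175.2], [362.8, 170.5], [363.8, 167.6]]
t 24.9 tcp [0.4358 0.3564 0.1602] phi 91.0 op 0.0218 gf 0.0 F [-0.2 -0.2 -0.3] q6 -0.99 tilt [-0.001 -0.   ]
[-262.2 -371.    10.2] yaw 31.0
```

Request:
play_rows(increments="-262 -372 0 31 -0.5;-262 -372 0 31 -0.5;-262 -372 0 31 -0.5;-262 -372 0 31 -0.5;-262 -372 0 31 -0.5;-262 -372 0 31 -0.5;-262 -372 0 31 -0.5;-262 -372 0 31 -0.5;-262 -372 0 31 -0.5;-262 -372 0 31 -0.5;-262 -372 0 31 -0.5;-262 -372 0 31 -0.5;-262 -372 0 31 -0.5;-262 -372 0 31 -0.5;-262 -372 0 31 -0.5", force=25)

```text
t: 26.45
tool_pos: [0.7043, -0.0097, 0.1611]
orientation: [0.811, 3.035, 0.0]
force: [0.1, 0.1, -0.6]
opening: 0.07
gripper_force: 0.0
```

Run:
```python
from h import *
inc((.704,-.011,.032,60))
```

```text
t 26.4 tcp [ 0.7043 -0.0097  0.1611] phi 60.1 op 0.07 gf 0.0 F [ 0.1  0.1 -0.6] q6 -1.14 tilt [ 0. -0.]
[ -0.4  -1.3 129.1] yaw 0.1
```

Request:
play_rows(increments="0 -1 35 0 -0.5;0 -1 70 0 -0.5;0 -1 95 0 -0.5;0 -1 115 0 -0.5;0 -1 129 0 -0.5;0 -1 129 0 -0.5;0 -1 129 0 -0.5;0 -1 129 0 -0.3;0 -1 129 0 -0.15;0 -1 129 0 0;0 -1 129 0 0.4;0 -1 129 0 0.4;0 -1 129 0 0.4;0 -1 129 0 0.4")

```text
t: 27.85
tool_pos: [0.7045, -0.0117, 0.0323]
orientation: [0.813, 3.034, 0.0]
force: [0.1, 1.4, 4.5]
opening: 0.0421
gripper_force: 25.0
```

Request:
play_rows(increments="0 0 -10 0 0.4;0 0 -30 0 0.4;0 0 -60 0 0.4;0 0 -95 0 0.4;0 0 -130 0 0.4;0 0 -130 0 0.4;0 0 -130 0 0.4;0 0 -130 0 0.4")

```text
t: 28.65
tool_pos: [0.7029, -0.0117, 0.1598]
orientation: [-0.812, -3.032, 0.001]
force: [0.6, 0.2, -1.8]
opening: 0.0421
gripper_force: 25.0
```

Run:
```python
from h import *
inc((.521,-.353,.037,64.7))
```

```text
t 28.6 tcp [ 0.7029 -0.0117  0.1598] phi 60.0 op 0.0421 gf 25.0 F [ 0.6  0.2 -1.8] q6 -1.14 tilt [-0.003  0.   ]
[ -13.4 -386.4  123.2] yaw -4.7
```

Request:
play_rows(increments="-3 -40 0 -4 0.4;-6 -90 0 -4 0.4;-9 -140 0 -4 0.4;-12 -190 0 -4 0.4;-13 -240 0 -4 0.4;-13 -290 0 -4 0.4;-13 -335 0 -4 0.4;-13 -370 0 -4 0.4;-13 -386 0 -4 0.4;-13 -386 0 -4 0.4;-13 -386 0 -4 0.4;-13 -386 25 -4 0.4;-13 -386 50 -4 0.4;-13 -386 65 -4 0.4;-13 -386 65 -4 0.4;-13 -386 65 -4 0.4;-13 -386 65 -4 0.4")

```text
t: 30.35
tool_pos: [0.5234, -0.3528, 0.0983]
orientation: [0.705, 3.059, -0.002]
force: [-0.3, 0.1, -1.1]
opening: 0.0422
gripper_force: 25.0
```

Run:
```python
from h import *
inc((.521,-.353,.037,64.7))
a=snap('side','s8.png'); 
cv2.imwrite('pics/c8.png',cv2.resize(a[210:350,250:410],None,fx=4,fy=4,interpolation=2))
```

```text
t 30.4 tcp [ 0.5234 -0.3528  0.0983] phi 64.0 op 0.0422 gf 25.0 F [-0.3  0.1 -1.1] q6 -1.79 tilt [ 0.002 -0.001]
[ 2.2 -1.2 61.3] yaw -0.7
```

View pics/c8.png

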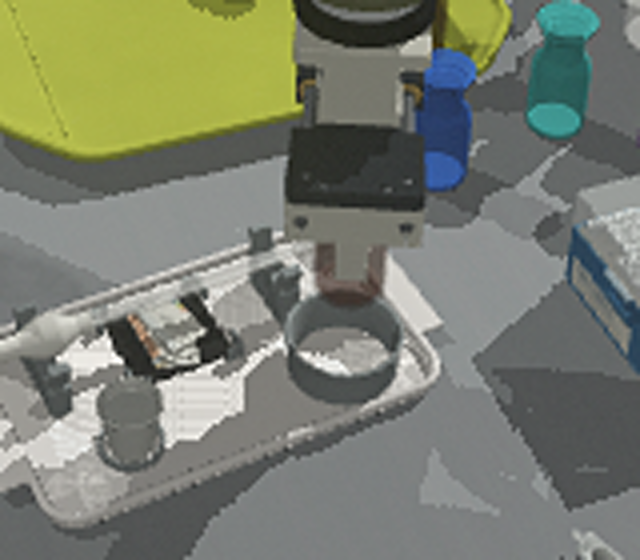

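The bottle hangs over the well (base at (350,290), rim centre at (343,330)). I'll lower slowly.

Request:
play_rows(increments="1 -1 12 0 0.4;1 -1 24 0 0.4;1 -1 34 0 0.4;1 -1 42 0 0.4;1 -1 49 0 0.4;1 -1 55 0 0.4;1 -1 60 0 0.4;1 -1 61 0 0.4;1 -1 61 0 0.4;1 -1 61 0 0.4")

```text
t: 31.4
tool_pos: [0.5211, -0.3531, 0.0358]
orientation: [0.706, 3.061, -0.0]
force: [0.4, -0.6, -0.4]
opening: 0.0419
gripper_force: 25.0
```

Request:
play_rows(increments="0 0 0 0 0.05;0 0 0 0 -0.05;0 0 0 0 -0.2;0 0 0 0 -0.35;0 0 0 0 -0.35;0 0 0 0 -0.35;0 0 -20 0 -0.35;0 0 -50 0 -0.35;0 0 -90 0 -0.35;0 0 -130 0 -0.35;0 0 -130 0 -0.35;0 0 -130 0 -0.35;0 0 -130 0 -0.35")

```text
t: 32.7
tool_pos: [0.5203, -0.3524, 0.1641]
orientation: [-0.706, -3.059, -0.002]
force: [-0.6, 0.4, -0.2]
opening: 0.0626
gripper_force: 0.0
```

Run:
```python
from h import *
a=snap('side','s9.png')
for n in('dropper_bottle','bulb_pipette','strip_booklets'):
  for d in robot.landmark_of('side',n)[:2]: print(n,np.round(d['centre'],3),round(d['conf'],2))
inc((.7025,-.0855,.165,60))
```

```text
dropper_bottle [ 0.523 -0.352  0.01 ] 0.68
strip_booklets [ 0.426 -0.297  0.009] 0.54
t 32.9 tcp [ 0.5202 -0.3524  0.1639] phi 64.0 op 0.0628 gf 0.0 F [-0.2  0.7 -0.3] q6 -1.79 tilt [-0.002  0.002]
[-46.9 319.8  -1.1] yaw 4.0
```

The dropper bottle is standing in its well. The stopper bottle is next.

Request:
play_rows(increments="-47 320 0 4 -0.5;-47 320 0 4 -0.5;-47 320 0 4 -0.5;-47 320 0 4 -0.5;-47 320 0 4 -0.5;-47 320 0 4 -0.5;-47 320 0 4 -0.5;-47 320 0 4 -0.5;-47 320 0 4 -0.5;-47 320 0 4 -0.5;-47 320 0 4 -0.5;-47 320 0 4 -0.5")

```text
t: 34.1
tool_pos: [0.703, -0.0873, 0.1658]
orientation: [0.816, 3.034, -0.0]
force: [-0.2, 0.3, -0.2]
opening: 0.0696
gripper_force: 0.0
```

Run:
```python
from h import *
inc((.7025,-.0855,.032,60))
```

```text
t 34.1 tcp [ 0.703  -0.0873  0.1658] phi 59.9 op 0.0696 gf 0.0 F [-0.2  0.3 -0.2] q6 -1.24 tilt [ 0. -0.]
[  1.4   1.3 133.8] yaw -0.1
```

Request:
play_rows(increments="1 1 35 0 -0.5;1 1 70 0 -0.5;1 1 98 0 -0.5;1 1 118 0 -0.5;1 1 133 0 -0.5;1 1 133 0 -0.5;1 1 133 0 -0.5;1 1 133 0 -0.3;1 1 133 0 -0.15;1 1 133 0 0;1 1 133 0 0.4;1 1 133 0 0.4;1 1 133 0 0.4;1 1 133 0 0.4")

```text
t: 35.5
tool_pos: [0.7034, -0.0848, 0.0333]
orientation: [0.813, 3.034, -0.0]
force: [-1.3, -1.8, 5.5]
opening: 0.042
gripper_force: 25.0
```

Request:
play_rows(increments="0 0 -10 0 0.4;0 0 -30 0 0.4;0 0 -60 0 0.4;0 0 -95 0 0.4;0 0 -130 0 0.4;0 0 -140 0 0.4;0 0 -140 0 0.4;0 0 -140 0 0.4")

```text
t: 36.3
tool_pos: [0.7022, -0.0844, 0.1706]
orientation: [-0.812, -3.032, 0.0]
force: [-0.2, 0.5, -0.5]
opening: 0.0417
gripper_force: 25.0
```

Run:
```python
from h import *
inc((.5507,.2922,.037,61.5))
```

```text
t 36.3 tcp [ 0.7022 -0.0844  0.1706] phi 60.0 op 0.0417 gf 25.0 F [-0.2  0.5 -0.5] q6 -1.24 tilt [-0.002  0.001]
[319.2 250.5 134.1] yaw -1.5
```

Request:
play_rows(increments="32 25 0 -1 0.4;64 50 0 -1 0.4;96 75 0 -1 0.4;128 100 0 -1 0.4;160 125 0 -1 0.4;192 150 0 -1 0.4;224 175 0 -1 0.4;256 200 0 -1 0.4;288 225 0 -1 0.4;310 243 0 -1 0.4;319 250 0 -1 0.4;319 250 0 -1 0.4;319 250 0 -1 0.4;319 250 30 -1 0.4;319 250 60 -1 0.4;319 250 75 -1 0.4;319 250 75 -1 0.4;319 250 75 -1 0.4;319 250 75 -1 0.4")

```text
t: 38.2
tool_pos: [0.5532, 0.2916, 0.0997]
orientation: [0.787, 3.039, 0.003]
force: [-0.2, 0.3, -0.6]
opening: 0.0414
gripper_force: 25.0
```

Run:
```python
from h import *
inc((.5507,.2922,.037,61.5))
a=snap('side','s10.png'); b=snap('top','t10.png')
cv2.imwrite('pics/c10.png',np.hstack([cv2.resize(a[100:200,200:320],(480,400),interpolation=2),cv2.resize(b[190:290,160:240],(320,400),interpolation=2)]))
```

```text
t 38.2 tcp [0.5532 0.2916 0.0997] phi 61.0 op 0.0414 gf 25.0 F [-0.2  0.3 -0.6] q6 -0.66 tilt [0.003 0.001]
[ 2.6 -0.8 62.7] yaw -0.5
```

View pics/c10.png

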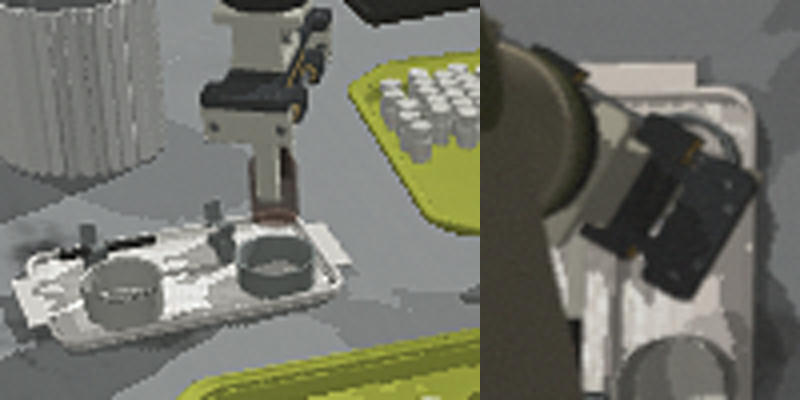

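The bottle hangs over the solids well (base at (272,215), rim centre at (277,255) in the left half). I'll lower.

Request:
play_rows(increments="2 -1 12 0 0.4;2 -1 24 0 0.4;2 -1 34 0 0.4;2 -1 42 0 0.4;2 -1 49 0 0.4;2 -1 55 0 0.4;2 -1 60 0 0.4;2 -1 62 0 0.4;2 -1 62 0 0.4;2 -1 62 0 0.4")

```text
t: 39.3
tool_pos: [0.55, 0.2917, 0.0368]
orientation: [0.786, 3.041, 0.001]
force: [-3.6, -1.7, 6.4]
opening: 0.0416
gripper_force: 25.0
```

Request:
play_rows(increments="0 0 0 0 0.05;0 0 0 0 -0.05;0 0 0 0 -0.2;0 0 0 0 -0.35;0 0 0 0 -0.35;0 0 0 0 -0.35;0 0 -20 0 -0.35;0 0 -50 0 -0.35;0 0 -90 0 -0.35;0 0 -130 0 -0.35;-100 -150 -130 0 -0.35;-100 -150 -130 0 -0.35;-100 -150 -130 0 -0.35;-100 -150 -130 0 -0.35;-100 -150 -130 0 -0.35;-100 -150 -130 0 -0.35")

```text
t: 40.9
tool_pos: [0.5644, 0.1115, 0.1657]
orientation: [0.789, 3.041, 0.001]
force: [0.2, 0.6, -0.0]
opening: 0.0627
gripper_force: 0.0
```

Run:
```python
from h import *
import fit
a=snap('side','s11.png'); L={n:robot.landmark_of('side',n) for n in ('dropper_bottle','stopper_bottle','strip_booklets','bulb_pipette','spatula')}
b=snap('top','t11.png'); L2={n:robot.landmark_of('top',n) for n in L}
for n in L:
  k='solids' if n in('stopper_bottle','spatula') else 'spot'; p=fit.fit(k)[0]
  for d in L[n]+L2[n]:
    v=np.array(d['centre'])-[p[0],p[1],0]; c,s=np.cos(p[2]),np.sin(p[2]); v=np.array([c*v[0]+s*v[1],-s*v[0]+c*v[1],v[2]])
    if abs(v[0])<.12 and abs(v[1])<.08: print(n,(v*1e3).round(0),round(d['conf'],2))
inc()
f=lambda c:cv2.resize(c,(400,300),interpolation=2)
cv2.imwrite('pics/c11.png',np.vstack([np.hstack([f(a[130:205,195:295]),f(a[235:347,225:375])]),np.hstack([f(b[200:320,130:290]),f(b[225:345,380:540])])]))
```

```text
dropper_bottle [ 74. -36.  11.] 0.56
dropper_bottle [ 74. -36.   4.] 0.78
stopper_bottle [ 74. -33.   5.] 0.79
strip_booklets [-11.  27.  10.] 0.65
strip_booklets [-14.  32.   4.] 0.51
bulb_pipette [-19.  28.  27.] 0.6
bulb_pipette [-18.  29.  22.] 0.82
spatula [-14.  35.  31.] 0.54
t 41.5 tcp [0.5643 0.1121 0.1656] phi 61.0 op 0.0629 gf 0.0 F [ 0.4 -0.2  0.1] q6 -0.96 tilt [-0. -0.]
```

View pics/c11.png

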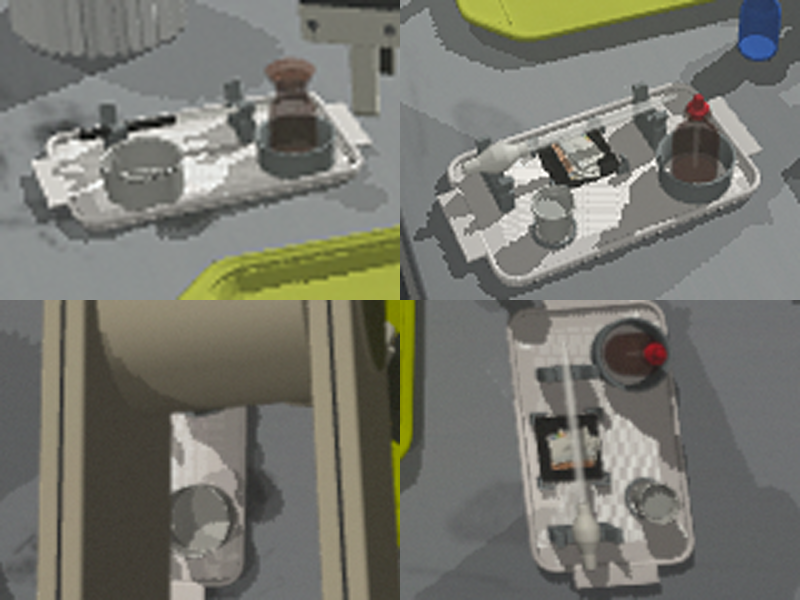

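Everything is home. The stopper bottle stands upright in its well (295,130) and the spatula is in its rests. In the spot kit, the dropper, booklets and pipette are in place. The gripper touches nothing, so I'm handing in.

```bash
python3 -c "
from plant import robot
print(robot.close_job())"
```

```text
the job is handed in; nothing more can be done
None
```

I filled both kits and handed the job in at about 41.5 s of the 138 s; final camera checks put every piece in place, but the hand-in reported no verdict.

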